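# Lock recorder cases with the bench pliers

### The job

Each recorder case on the bench has two steel locking catches, one near each end, still standing out of its sides. Lay each case on the rest between the jaws of the bench pliers and squeeze the two handles until the catch gives and snaps in flush, then turn the case end for end and do its other catch; the catches are pressed in with the pliers only. Lay the finished cases flat in the aluminium tray, lids up and not on top of one another, leave the pliers open, and do not disturb the solder reel or the bottle.

Things in the scene. Friction and masses are not known exactly. Their poses are not given: they have to be found in the camera images.
- rest (a point): Middle of the top of the pliers stand's white nylon rest (126 x 34 mm), 28 mm above the bench. x runs along the pliers from handles to jaws and out of their mouth, y left, z up. At -x of it: jaw pads 42 mm, back stop (4 mm high) 64 mm, pivot 97 mm, squeezing place 212 mm. A case lying along x, centred here, has its near catch between the pads. Base plate 10 mm thick, 100 wide, x -137 to +78 mm.
- handle_left (a point): Middle of the pliers' left handle at the place to squeeze, 115 mm behind the pivot, 45 mm above the bench. Rubber bar 11 mm thick, 18 mm high, ending 35 mm farther back. Over their outsides the two handles measure 68 mm here when open, 30 mm at the stop. The pliers lie level and fixed: straddle both handles from above, one finger outside each, and close.
- handle_right (a point): The same point of the right handle.
- lever_left: The pliers' left handle with the right jaw crossed over the pivot; origin below the pivot, on the bench. Jaw pad white, 28 mm long, 20 high, middle 45 mm up; inside, the pads stand 59 mm apart open, 40 at the stop. Handles swing equally, 0.165 rad, and spring open when let go. Closing takes about 4 N on each handle, pushing a catch in 14 N at its peak. Pivot bolt 63 mm high.
- lever_right: The pliers' right handle with the left jaw, likewise.
- tray: Flat aluminium tray, fixed, 180 (x) x 290 (y) x 22 mm high, walls and floor 4 mm; origin at the centre of its underside.
- solder_reel: Bystander: blue solder reel, 60 mm across, 38 mm high; origin at the centre of its underside.
- flux_bottle: Bystander: amber bottle with cap, 40 mm across, 80 mm high; origin at the centre of its underside.
- case1: Grey plastic recorder case, 124 (x) x 42 (y) x 34 mm high, 0.22 kg, a round black loudspeaker and three buttons on its lid; origin at the centre of its underside, z up through the lid. It is the same after a half turn about z, but for the lid. May be absent (None).
- case2: Grey plastic recorder case, 124 (x) x 42 (y) x 34 mm high, 0.22 kg, a round black loudspeaker and three buttons on its lid; origin at the centre of its underside, z up through the lid. It is the same after a half turn about z, but for the lid. May be absent (None).
- case3: Grey plastic recorder case, 124 (x) x 42 (y) x 34 mm high, 0.22 kg, a round black loudspeaker and three buttons on its lid; origin at the centre of its underside, z up through the lid. It is the same after a half turn about z, but for the lid. May be absent (None).
- catch1a (a joint): Travel of a steel locking catch of case1, m: 0 standing 6 mm proud of the side wall, 0.006 flush and locked. The catch (20 mm along x, 16 mm high) sits in the +y side wall, its middle 42 mm from the case's middle towards +x and 17 mm above the underside. Its resistance rises to about 20 N at 2.5 mm, then falls; past 4.8 mm it snaps home and stays.
- catch1b (a joint): Travel of a steel locking catch of case1, m: 0 standing 6 mm proud of the side wall, 0.006 flush and locked. The catch (20 mm along x, 16 mm high) sits in the -y side wall, its middle 42 mm from the case's middle towards -x and 17 mm above the underside. Its resistance rises to about 20 N at 2.5 mm, then falls; past 4.8 mm it snaps home and stays.
- catch2a (a joint): Travel of a steel locking catch of case2, m: 0 standing 6 mm proud of the side wall, 0.006 flush and locked. The catch (20 mm along x, 16 mm high) sits in the +y side wall, its middle 42 mm from the case's middle towards +x and 17 mm above the underside. Its resistance rises to about 20 N at 2.5 mm, then falls; past 4.8 mm it snaps home and stays.
- catch2b (a joint): Travel of a steel locking catch of case2, m: 0 standing 6 mm proud of the side wall, 0.006 flush and locked. The catch (20 mm along x, 16 mm high) sits in the -y side wall, its middle 42 mm from the case's middle towards -x and 17 mm above the underside. Its resistance rises to about 20 N at 2.5 mm, then falls; past 4.8 mm it snaps home and stays.
- catch3a (a joint): Travel of a steel locking catch of case3, m: 0 standing 6 mm proud of the side wall, 0.006 flush and locked. The catch (20 mm along x, 16 mm high) sits in the +y side wall, its middle 42 mm from the case's middle towards +x and 17 mm above the underside. Its resistance rises to about 20 N at 2.5 mm, then falls; past 4.8 mm it snaps home and stays.
- catch3b (a joint): Travel of a steel locking catch of case3, m: 0 standing 6 mm proud of the side wall, 0.006 flush and locked. The catch (20 mm along x, 16 mm high) sits in the -y side wall, its middle 42 mm from the case's middle towards -x and 17 mm above the underside. Its resistance rises to about 20 N at 2.5 mm, then falls; past 4.8 mm it snaps home and stays.
- lug1a: The steel locking catch catch1a itself; origin at the middle of its outer face.
- lug1b: The steel locking catch catch1b itself; origin at the middle of its outer face.
- lug2a: The steel locking catch catch2a itself; origin at the middle of its outer face.
- lug2b: The steel locking catch catch2b itself; origin at the middle of its outer face.
- lug3a: The steel locking catch catch3a itself; origin at the middle of its outer face.
- lug3b: The steel locking catch catch3b itself; origin at the middle of its outer face.

How it is judged (in metres and radians):
On the way:
1. a case is squeezed between the jaws with one of its catches snapped home (((contact force between each of lever_left, lever_right and case1 above 4 N and value of joint catch1a above 0.0048 m) or (contact force between each of lever_left, lever_right and case1 above 4 N and value of joint catch1b above 0.0048 m) or (contact force between each of lever_left, lever_right and case2 above 4 N and value of joint catch2a above 0.0048 m) or (contact force between each of lever_left, lever_right and case2 above 4 N and value of joint catch2b above 0.0048 m) or (contact force between each of lever_left, lever_right and case3 above 4 N and value of joint catch3a above 0.0048 m) or (contact force between each of lever_left, lever_right and case3 above 4 N and value of joint catch3b above 0.0048 m))), for 0.05 s.
At the end, for the whole second after the job is handed in: Both catches of every case are in (4.8 of 6 mm or more); every case lies flat (0.12 rad) and at rest on the tray's floor, its middle within 70 mm (tray x) and 120 mm (tray y) of the tray's; the handles are open (middles over 52 mm apart, 57 when fully open) (value of joint each of catch1a, catch1b, catch2a, catch2b, catch3a, catch3b above 0.0048 m and x of case1 in the frame of tray between -0.07 and 0.07 m and y of case1 in the frame of tray between -0.12 and 0.12 m and z of each of case1, case2, case3 in the frame of tray below 0.012 m and angle between each of case1, case2, case3's own z axis and vertical below 0.12 rad and linear speed of each of case1, case2, case3 below 0.02 m/s and x of case2 in the frame of tray between -0.07 and 0.07 m and y of case2 in the frame of tray between -0.12 and 0.12 m and x of case3 in the frame of tray between -0.07 and 0.07 m and y of case3 in the frame of tray between -0.12 and 0.12 m and distance between handle_left and handle_right above 0.052 m); the robot touches nothing.
It fails at once if the gripper presses on a catch (over 8 N) (contact force between any of the arm, the fingers and lug1a above 8 N or contact force between any of the arm, the fingers and lug1b above 8 N or contact force between any of the arm, the fingers and lug2a above 8 N or contact force between any of the arm, the fingers and lug2b above 8 N or contact force between any of the arm, the fingers and lug3a above 8 N or contact force between any of the arm, the fingers and lug3b above 8 N).
It fails at once if a catch is pushed in (past 2.5 mm) away from the pliers (case more than 70 mm from the middle of the rest) ((value of joint catch1a between 0.0025 and 0.0045 m and horizontal distance between case1 and rest above 0.07 m) or (value of joint catch1b between 0.0025 and 0.0045 m and horizontal distance between case1 and rest above 0.07 m) or (value of joint catch2a between 0.0025 and 0.0045 m and horizontal distance between case2 and rest above 0.07 m) or (value of joint catch2b between 0.0025 and 0.0045 m and horizontal distance between case2 and rest above 0.07 m) or (value of joint catch3a between 0.0025 and 0.0045 m and horizontal distance between case3 and rest above 0.07 m) or (value of joint catch3b between 0.0025 and 0.0045 m and horizontal distance between case3 and rest above 0.07 m)).
It fails at once if the solder reel or the bottle is moved over 20 mm or tipped (distance of any of solder_reel, flux_bottle from where it was at the start of the episode above 0.02 m or angle between any of solder_reel, flux_bottle's own z axis and vertical above 0.3 rad).
Of case1, case2, case3 only 2 to 3 are there at a start; the rules pass over those that are not, and their reading is None.
At some moment in a run one of case1, case2, case3 may be knocked a few centimetres aside while the robot is not near it.
It also fails if it takes over 210 s, if anything falls off the work surface, if the arm or the gripper's body presses on something with over 40 N, if the wrist force passes 120 N, or if a joint passes its speed limit or range.

### The arm

A 6-joint arm with a two-finger parallel gripper is mounted at the origin on the work surface. World frame = base frame: x ahead of the robot, y to its left, z up, the work surface at z = 0. Lengths are in mm, angles in rad, forces in N, time in s.
With the tool pointing down it reaches from about 350 to 925 mm from the base axis. Payload 6.4 kg.
Tool frame: the origin (TCP) lies between the finger pads; the fingertips stand 19 mm ahead of it and the grasp point (between the pads) is the TCP; z points along the fingers, y is the line along which they close (so a half turn about z gives the same grasp; the last joint's range is limited). The gripper opens to 85 mm and grips with 20 to 120 N. Pads are 22 mm wide; open, the fingers measure 114 mm over their backs; the gripper's body (76 mm by 85 mm) begins 54 mm behind the grasp point. The pads swing forward as they close: fully open they stand 13 mm farther back than shut.
Start: joints at [-1.445, 0.245, 1.558, -0, 1.339, -0.174], TCP at [191.969, -621.017, 250.29] pointing down, gripper open.
Joint ranges: [-3.13, 3.13], [-1.02, 2.26], [0.13, 2.54], [-0.95, 4.09], [0.21, 2.88], [-2.74, 2.74]. Speed limits (rad/s): [2.57, 2.57, 3.14, 3.14, 3.14, 3.14].

### API

Orientations are given as [roll, pitch, yaw] about the fixed x, y, z axes, in that order (R = Rz(yaw) Ry(pitch) Rx(roll)).
In Python, from station import r gives the robot as it stands.
- The arm moves only by the shell command python3 drive.py 'ROWS' [FORCE]. ROWS is rows parted by semicolons, their numbers by spaces, 1 to 12 of them, each of 7 numbers: the finger opening in mm, then dx, dy, dz in mm, then a rotation vector rx, ry, rz in rad; each row is the pose to reach, as a shift and turn from the pose commanded when the command began, along the tool's axes at that moment; what a row does not reach only later rows make up. A row lasts 1/8 s, in which the tool goes at most 62.5 mm and 0.188 rad, less where a joint would pass 70% of its speed; a pose out of reach is approached as far as the arm can. The fingers move at their own pace and stop on an object; FORCE is the grip in N (left out, the last holds). Time passes only in rows, so rows that do not move let the fingers close. It prints the time, the measured TCP pose, the force, the opening and the grip force at its end.
- r.read_state(): the state, without advancing time (a new reading comes with each control period).
- r.snapshot(name): name is "scene" or "top" or "wrist"; returns (picture, depth): 384x512x3 uint8, red, green, blue; 384x512 float32, mm along the optical axis (not along the pixel's ray), 0 where there is no reading.
- r.camera_params(name): a dict with "fx", "fy", "cx", "cy" (pixels), "rvec" (rotation vector, rad) and "tvec" (3), from world to camera coordinates, as OpenCV has them. Camera axes: x right, y down, z forward; pixel columns grow to the right and rows downward; lengths in mm; the calibration is good to about 2 mm. A picture is of the moment at which its call begins: read the wrist's pose just before it. camera_params takes no time and is no camera call; for the wrist camera it gives the pose at the moment of the call.
- r.close_job(): hands the job in; it is judged then, once.
The state is a dict: "time_s": time; "qpos": joint angles; "qd": joint speeds; "effort": joint torques, N m; "tool_pos": TCP position; "tool_rot": TCP orientation; "wrist_force": force on the tool from outside, world axes, zero at the start; "torque": the same for the moment, N m; "opening": finger opening in mm; "finger_force": force on a finger pad.
Only numpy, scipy, OpenCV 4.12 (cv2) and the standard library are available. Lean on these libraries where they do the work, as an engineer would, in place of code of your own. Each camera call takes 0.05 s, during which the arm holds its last target. There are 200 camera calls.

## Working session

There is one attempt and no reset: what is moved stays moved. The work goes in short steps, Python scripts to look and compute and a shell command to move; the robot and the scene stay as the last step left them, time stands still between calls to the robot, and variables do not carry over. Pictures are saved under pics/ and viewed, at most 14 in all, crops included, and the job is handed in when it is done.

```bash
ls; mkdir -p pics; python3 - <<'E'
from station import r
import cv2,numpy as np
s=r.read_state();print(s)
for n in("scene","top"):
    p,d=r.snapshot(n);cv2.imwrite(f"pics/{n}0.png",p[:,:,::-1]);np.save(f"pics/{n}0.npy",d);print(n,r.camera_params(n))
E
```

```text
drive.py
pics
station.py
{'time_s': 0.0, 'qpos': array([-1.44507080e+00,  2.45829466e-01,  1.55902247e+00,  1.56982641e-06,
        1.33871831e+00, -1.74072669e-01]), 'qd': array([-0.00148871, -0.00025892, -0.0010478 , -0.00051919,  0.00103583,
        0.00063217]), 'effort': array([ 3.52763243e-03, -4.29506922e+01, -3.26126146e+01,  3.52440713e-05,
        5.35007712e-03, -6.02398174e-06]), 'tool_pos': array([ 191.91840152, -620.46723499,  249.16590623]), 'tool_rot': array([-3.13964522e+00, -3.44011992e-04,  2.99797499e-01]), 'wrist_force': array([1.17780866, 0.72912401, 0.01596403]), 'torque': array([-0.03325719,  0.0056262 , -0.01565384]), 'finger_force': 0.0, 'opening': 85.40365620938425}
scene {'fx': 404.5251206973842, 'fy': 404.5251206973842, 'cx': 254.93513927430885, 'cy': 194.75469505327337, 'rvec': array([ 0.98784402,  2.54495677, -0.95811174]), 'tvec': array([ 361.24273057, -277.81070703, 1431.5825889 ])}
top {'fx': 458.70824764578197, 'fy': 458.70824764578197, 'cx': 255.0824705544147, 'cy': 200.87923896419406, 'rvec': array([ 2.19633369, -2.15599312,  0.12449674]), 'tvec': array([  46.7612605 ,  572.47817248, 1338.64371409])}
```

View pics/top0.png

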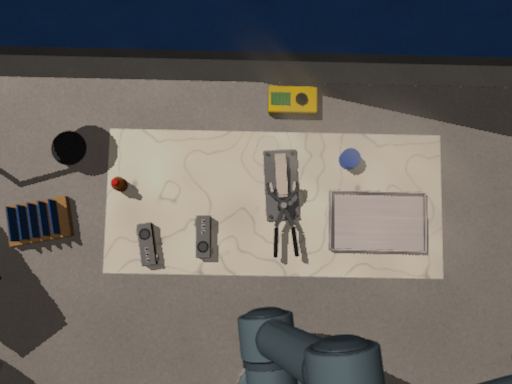

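View pics/scene0.png

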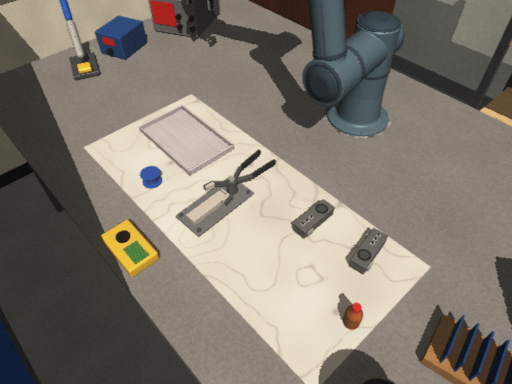

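The top picture shows two cases at (147,244) and (203,237), the pliers with rest at (281,175) and handles down to (286,250). The tray is at (379,223), the reel at (350,159) and the bottle at (119,184).

```bash
cat > h.py <<'E'
from station import r
import cv2,numpy as np
def cloud(d,c):
    R=cv2.Rodrigues(c["rvec"])[0];v,u=np.mgrid[:d.shape[0],:d.shape[1]]
    P=np.dstack([(u-c["cx"])/c["fx"]*d,(v-c["cy"])/c["fy"]*d,d])-c["tvec"]
    W=P@R; W[d==0]=np.nan; return W
def rect(W,m):
    p=W[m][:,:2].astype(np.float32); return cv2.minAreaRect(p)
def comps(W,lo,hi,box,minpx=15,col=None):
    m=(W[...,2]>lo)&(W[...,2]<hi)&(W[...,0]>box[0])&(W[...,0]<box[1])&(W[...,1]>box[2])&(W[...,1]<box[3])
    if col is not None: m&=col
    n,l,s,c=cv2.connectedComponentsWithStats(m.astype(np.uint8))
    for i in range(1,n):
        if s[i,4]>=minpx:
            q=rect(W,l==i); print("px",c[i].round(),"n",s[i,4],"ctr",np.round(q[0],1),"size",np.round(q[1],1),"ang",round(q[2],1),"z",np.median(W[l==i][:,2]).round(1),"mean",W[l==i].mean(0).round(1))
E
python3 - <<'E'
from h import *
d=np.load("pics/top0.npy");W=cloud(d,r.camera_params("top"))
for p in[(147,244),(203,237),(281,175),(379,223),(330,223),(350,159),(277,235),(293,235),(284,205)]:print(p,W[p[1],p[0]].round(1))
print("cases");comps(W,24,45,(250,800,50,700))
print("rest");comps(W,22,34,(250,800,-150,50))
print("handles/pivot");comps(W,38,75,(250,800,-150,50))
print("tray");comps(W,14,30,(250,800,-600,-100))
print("plate");comps(W,6,14,(250,800,-150,50))
E
```

```text
(147, 244) [437.9 372.1  32.9]
(203, 237) [461.3 208.7  33.7]
(281, 175) [650.5 -18.8  31.6]
(379, 223) [ 513.7 -319.1    6.1]
(330, 223) [ 510.1 -167.9   20.9]
(350, 159) [ 702.2 -224.7   37.6]
(277, 235) [470.6  -7.9  51.1]
(293, 235) [471.5 -54.5  51.9]
(284, 205) [557.2 -26.1  67.3]
cases
px [ 69. 147.] n 951 ctr [721.4 617. ] size [102.1 105. ] ang 29.9 z 33.7 mean [721.1 616.6  33.7]
px [123. 186.] n 32 ctr [610.1 451.3] size [16.2 38.2] ang 61.3 z 33.7 mean [608.9 450.   34.6]
px [ 55. 219.] n 857 ctr [509.4 658.1] size [120.2 103.7] ang 11.3 z 30.6 mean [505.9 645.   31.6]
px [203. 236.] n 648 ctr [464.4 207.9] size [124.8  48. ] ang 3.3 z 34.1 mean [463.4 208.2  34.1]
px [146. 244.] n 647 ctr [439.1 374.5] size [124.8  49.8] ang 12.4 z 34.2 mean [439.2 373.4  34. ]
rest
px [281. 174.] n 474 ctr [652.8 -19.9] size [132.4  34.2] ang 4.0 z 28.6 mean [653.  -19.7  28.4]
handles/pivot
px [284. 216.] n 696 ctr [519.7 -27.3] size [216.9  94.2] ang 3.5 z 53.3 mean [527.5 -27.9  53.3]
tray
px [338. 212.] n 196 ctr [ 522.3 -228.2] size [123.3 179.8] ang 89.6 z 22.4 mean [ 544.5 -191.6   21.9]
px [405. 223.] n 333 ctr [ 521.4 -329.6] size [257.4 180.2] ang 89.7 z 21.8 mean [ 514.4 -391.8   21.6]
plate
px [280. 168.] n 664 ctr [665.1 -17.1] size [145.2 104.5] ang 2.1 z 10.3 mean [676.5 -16.5  10.3]
px [294. 206.] n 191 ctr [564.3 -59.6] size [82.1 35.7] ang 2.9 z 10.3 mean [560.5 -61.8  10.2]
px [272. 207.] n 241 ctr [558.2   5.6] size [82.  40.3] ang 4.1 z 10.0 mean [555.9   7.   10.1]
px [284. 217.] n 26 ctr [526.7 -29.8] size [20.2 15.1] ang 26.2 z 9.1 mean [526.4 -31.5   9.6]
```

```bash
cat >> h.py <<'E'
def delta(x,y,z,yaw):
    "shift in tool axes and rz from measured pose to a tool-down target"
    from scipy.spatial.transform import Rotation as Ro
    s=r.read_state();R=Ro.from_euler("xyz",s["tool_rot"]);T=Ro.from_euler("xyz",[np.pi,0,yaw])
    d=R.inv().apply(np.array([x,y,z])-s["tool_pos"]);v=(R.inv()*T).as_rotvec()
    print("pos",s["tool_pos"].round(1),"rot",s["tool_rot"].round(3),"d",d.round(1),"rv",v.round(3),"rows",np.ceil(max(np.linalg.norm(d)/62.5,np.linalg.norm(v)/.188)),"t",s["time_s"])
E
python3 - <<'E'
from h import *
d=np.load("pics/top0.npy");W=cloud(d,r.camera_params("top"));Z=W[...,2]
reg=lambda b:(W[...,0]>b[0])&(W[...,0]<b[1])&(W[...,1]>b[2])&(W[...,1]<b[3])
for b in[(380,540,150,260),(360,520,310,440)]:
    m=reg(b)&(Z>29);q=rect(W,m);p=W[m][:,:2];c=p.mean(0);_,_,V=np.linalg.svd(p-c,full_matrices=False);print(q,c,np.degrees(np.arctan2(V[0,1]*np.sign(V[0,0]),abs(V[0,0]))))
m=reg((480,780,-110,60))&(Z>6)&(Z<35);print("plate",rect(W,m))
m=reg((590,780,-40,10))&(Z>24)&(Z<33);p=W[m][:,:2];c=p.mean(0);_,_,V=np.linalg.svd(p-c,full_matrices=False);print("rest",c,np.degrees(np.arctan(V[0,1]/V[0,0])))
for b in[(405,500,-27,20),(405,500,-90,-27)]:
    m=reg(b)&(Z>42);print("handle",rect(W,m))
m=reg((520,580,-60,20))&(Z>58);print("pivot",rect(W,m))
m=reg((595,630,-80,40))&(Z>45);print("jaws",[ (k,W[m&(W[...,1]*s>-22*s)].mean(0).round(1)) for k,s in(("L",1),("R",-1))])
E
```

```text
((464.79571533203125, 207.8433837890625), (124.1889877319336, 47.48592758178711), 3.5370430946350098) [463.85953729 208.2117536 ] 1.1447144736651902
((439.50634765625, 373.8528747558594), (123.83052062988281, 44.36978530883789), 10.330337524414062) [439.29434844 374.03012219] 9.60629569477247
plate ((630.6611328125, -24.37384033203125), (297.1686096191406, 169.53465270996094), 0.30616071820259094)
rest [654.45585458 -19.90897852] 3.455902361395275
handle ((454.83819580078125, -5.265718460083008), (10.748295783996582, 90.34603118896484), 87.5598373413086)
handle ((455.7541809082031, -60.480735778808594), (85.53278350830078, 11.269562721252441), 8.901047706604004)
pivot ((555.2192993164062, -26.463111877441406), (34.96760177612305, 17.710229873657227), 2.0756943225860596)
jaws [('L', array([609.5,  14.7,  54.1])), ('R', array([613. , -59.4,  53.1]))]
```

```bash
python3 -c "
from h import *
delta(464,208,230,0.04)"
H='505 -711 20 0 0 0.26'; python3 drive.py '85 505 -711 20 0 0 0.26; 85 505 -711 20 0 0 0.26; 85 505 -711 20 0 0 0.26; 85 505 -711 20 0 0 0.26; 85 505 -711 20 0 0 0.26; 85 505 -711 20 0 0 0.26; 85 505 -711 20 0 0 0.26; 85 505 -711 20 0 0 0.26; 85 505 -711 20 0 0 0.26; 85 505 -711 20 0 0 0.26; 85 505 -711 20 0 0 0.26; 85 505 -711 20 0 0 0.26'; python3 -c "
from h import *
delta(464,208,230,0.04)"
```

```text
time_s: 1.6
tool_pos: [426.4, 93.5, 233.1]
tool_rot: [3.141, -0.001, 0.04]
wrist_force: [0.9, -0.7, 0.6]
opening: 84.8
finger_force: 0.0
pos [426.4  93.5 233.1] rot [ 3.141e+00 -1.000e-03  4.000e-02] d [  42.2 -112.9    3.1] rv [ 0.    -0.001  0.   ] rows 2.0 t 1.6
```

```bash
python3 drive.py '85 42 -113 3 0 0 0; 85 42 -113 3 0 0 0; 85 42 -113 3 0 0 0;85 42 -113 3 0 0 0'; python3 - <<'E'
from h import *
delta(464,208,230,0.04)
c=r.camera_params("wrist");p,d=r.snapshot("wrist");cv2.imwrite("pics/w1.png",p[:,:,::-1]);np.save("pics/w1.npy",d)
W=cloud(d,c);np.save("pics/w1W.npy",W)
comps(W,31,45,(350,580,120,300),200);comps(W,27,45,(350,580,120,300),200)
E
```

```text
time_s: 2.1
tool_pos: [463.3, 205.6, 229.6]
tool_rot: [3.141, 0.001, 0.04]
wrist_force: [0.3, 0.0, 0.6]
opening: 85.1
finger_force: 0.0
pos [463.3 205.6 229.6] rot [3.141e+00 1.000e-03 4.000e-02] d [ 0.8 -2.4 -0.5] rv [0.001 0.001 0.   ] rows 1.0 t 2.1
px [245. 168.] n 4696 ctr [464.5 209.9] size [124.   41.9] ang 1.1 z 34.6 mean [468.  210.2  34.6]
px [245. 168.] n 4711 ctr [464.6 209.8] size [124.2  42.4] ang 1.2 z 34.6 mean [468.2 210.2  34.6]
```

View pics/w1.png

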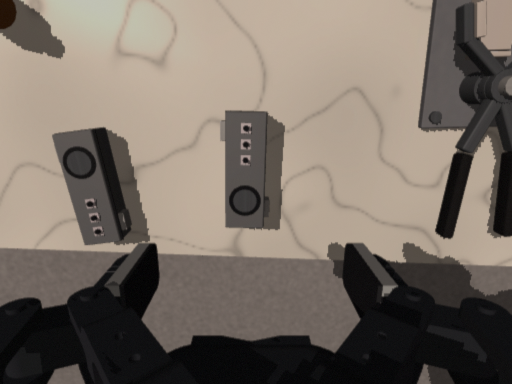

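The wrist picture shows the first case at (245,168), catches at (222,130) and (267,207), and the second case at left (93,187). The case is at (464.5, 209.9), yaw 0.02.

```bash
python3 drive.py '85 1 -4 60 0 0 0.02; 85 1 -4 120 0 0 0.02; 85 1 -4 170 0 0 0.02; 85 1 -4 205 0 0 0.02;85 1 -4 205 0 0 0.02;42 1 -4 205 0 0 0.02;40 1 -4 205 0 0 0.02;40 1 -4 205 0 0 0.02;40 1 -4 205 0 0 0.02;40 1 -4 205 0 0 0.02;40 1 -4 205 0 0 0.02' 30; python3 -c "
from h import *
delta(653,-20,230,0.057)"
```

```text
time_s: 3.52
tool_pos: [466.2, 210.2, 27.2]
tool_rot: [-3.141, -0.003, 0.02]
wrist_force: [-1.4, -1.7, 7.4]
opening: 41.4
finger_force: 32.0
pos [466.2 210.2  27.2] rot [-3.141e+00 -3.000e-03  2.000e-02] d [ 182.9  233.8 -202.3] rv [-0.    -0.003 -0.037] rows 6.0 t 3.525
```

```bash
python3 drive.py '40 0 0 -50 0 0 0;40 0 0 -100 0 0 0; 40 49 231 -200 0 0 -0.037; 40 49 231 -200 0 0 -0.037; 40 49 231 -200 0 0 -0.037; 40 49 231 -200 0 0 -0.037; 40 49 231 -200 0 0 -0.037; 40 49 231 -200 0 0 -0.037;40 49 231 -200 0 0 -0.037;40 49 231 -200 0 0 -0.037'; python3 - <<'E'
from h import *
c=r.camera_params("wrist");p,d=r.snapshot("wrist");cv2.imwrite("pics/w2.png",p[:,:,::-1])
W=cloud(d,c);np.save("pics/w2W.npy",W)
delta(653,-20,130,0.057)
Z=W[...,2];m=(Z>24)&(Z<33)&(W[...,0]>580)&(abs(W[...,1]+20)<40)
comps(W,24,33,(580,760,-60,30),100)
comps(W,6,14,(500,760,-90,60),100)
comps(W,50,60,(400,660,-90,60),50)
comps(W,60,70,(520,600,-90,60),50)
E
```

```text
time_s: 4.78
tool_pos: [517.4, -18.8, 224.2]
tool_rot: [-3.141, 0.002, 0.059]
wrist_force: [-0.7, 0.4, -2.7]
opening: 41.4
finger_force: 32.3
pos [517.6 -19.  224.4] rot [-3.141e+00  1.000e-03  5.900e-02] d [135.2   9.   94.2] rv [-0.     0.001  0.002] rows 3.0 t 4.825
px [258.  48.] n 3565 ctr [635.8 -19.8] size [85.3 34.1] ang 3.8 z 28.5 mean [637.3 -19.7  28.5]
px [258. 103.] n 123 ctr [588.6 -23.2] size [ 3.7 29.2] ang 3.4 z 32.2 mean [588.7 -23.4  32.1]
px [257.  44.] n 5253 ctr [629.  -20.1] size [109.3 100.3] ang 3.6 z 10.6 mean [643.5 -19.2  10.5]
px [222. 115.] n 626 ctr [573.   17.1] size [51.  25.5] ang 48.2 z 10.4 mean [574.5  13.4  10.4]
px [294. 116.] n 616 ctr [580.8 -56.3] size [35.6 34.4] ang 3.3 z 10.4 mean [577.7 -61.7  10.4]
px [258.  90.] n 2407 ctr [597.9 -21.9] size [59.7 95.4] ang 3.3 z 52.7 mean [599.5 -22.1  53.2]
```

View pics/w2.png

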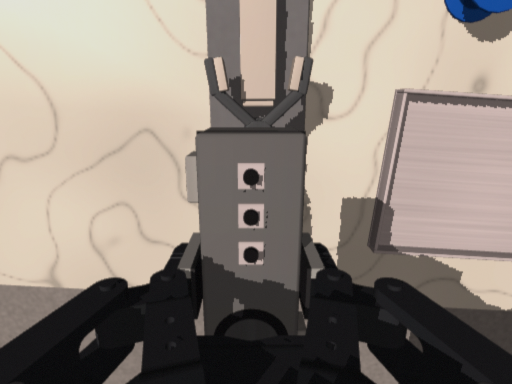

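```bash
python3 - <<'E'
from h import *
W=np.load("pics/w2W.npy")
comps(W,215,245,(400,700,-60,30),300)
delta(657,-18.8,120,0.062)
E
```

```text
px [250. 233.] n 24227 ctr [532.8 -20.7] size [68.1 94.5] ang 84.1 z 231.5 mean [536.5 -18.8 231.5]
pos [517.6 -19.  224.4] rot [-3.141e+00  1.000e-03  5.900e-02] d [139.3   8.  104.2] rv [-0.     0.001 -0.003] rows 3.0 t 4.825
```

```bash
python3 drive.py '40 139 8 50 0 0 -0.003;40 139 8 104 0 0 -0.003;40 139 8 104 0 0 -0.003;40 139 8 104 0 0 -0.003;40 139 8 104 0 0 -0.003;40 139 8 104 0 0 -0.003'; python3 - <<'E'
from h import *
p,d=r.snapshot("top");W=cloud(d,r.camera_params("top"))
delta(657,-18.8,56,0.062)
E
```

```text
time_s: 5.58
tool_pos: [658.0, -20.1, 123.8]
tool_rot: [3.141, -0.004, 0.06]
wrist_force: [0.5, 0.1, -2.2]
opening: 41.4
finger_force: 32.3
pos [658.  -20.2 123.8] rot [ 3.141 -0.004  0.06 ] d [-1.1 -1.6 67.8] rv [ 0.001 -0.004 -0.002] rows 2.0 t 5.625
```

```bash
python3 drive.py '40 0 -1 30 0 0 0;40 0 -1 55 0 0 0;40 0 -1 55 0 0 0;40 0 -1 55 0 0 0'; python3 - <<'E'
from h import *
delta(657,-18.8,56,0.062)
E
```

```text
time_s: 6.12
tool_pos: [657.9, -19.5, 67.9]
tool_rot: [3.141, -0.002, 0.06]
wrist_force: [-0.1, 0.7, -1.8]
opening: 41.7
finger_force: 32.9
pos [657.9 -19.5  67.9] rot [ 3.141e+00 -2.000e-03  6.000e-02] d [-0.9 -0.8 11.9] rv [ 0.001 -0.002 -0.002] rows 1.0 t 6.125
```

```bash
python3 drive.py '40 -1 -1 6 0 0 0;40 -1 -1 10 0 0 0;40 -1 -1 11 0 0 0;40 -1 -1 11 0 0 0;60 -1 -1 11 0 0 0;72 -1 -1 11 0 0 0;72 -1 -1 11 0 0 0;72 -1 -1 11 0 0 0;85 -1 -1 -40 0 0 0;85 -1 -1 -95 0 0 0;85 -1 -1 -120 0 0 0'; python3 - <<'E'
from h import *
delta(441.5,-32.6,140,0.061)
E
```

```text
time_s: 7.5
tool_pos: [657.9, -18.6, 190.4]
tool_rot: [3.14, -0.006, 0.06]
wrist_force: [0.2, -0.2, 0.7]
opening: 85.0
finger_force: 0.0
pos [657.9 -18.6 190.4] rot [ 3.14  -0.006  0.06 ] d [-217.1    1.    49.2] rv [ 0.002 -0.006 -0.001] rows 4.0 t 7.5
```

Go back above the handles, then look with the wrist.

```bash
python3 drive.py '85 -217 1 0 0 0 0;85 -217 1 0 0 0 0;85 -217 1 0 0 0 0;85 -217 1 0 0 0 0;85 -217 1 0 0 0 0;85 -217 1 0 0 0 0'; python3 - <<'E'
from h import *
delta(441.5,-32.6,46,0.061)
c=r.camera_params("wrist");p,d=r.snapshot("wrist");cv2.imwrite("pics/w3.png",p[:,:,::-1])
W=cloud(d,c);np.save("pics/w3W.npy",W)
comps(W,58,68,(560,760,-60,30),100)
comps(W,48,57,(380,660,-90,60),50)
Z=W[...,2]
for s in(1,-1):
    m=(Z>46)&(Z<60)&(W[...,0]>440)&(W[...,0]<470)&((W[...,1]+32.6)*s>0)&(abs(W[...,1]+32)<60); print("handle",m.sum(),W[m].mean(0) if m.any() else 0)
E
```

```text
time_s: 8.25
tool_pos: [440.5, -32.5, 186.6]
tool_rot: [3.141, -0.001, 0.06]
wrist_force: [0.6, 0.4, 0.6]
opening: 85.2
finger_force: 0.0
pos [440.5 -32.5 186.6] rot [ 3.141e+00 -1.000e-03  6.000e-02] d [8.000e-01 1.000e-01 1.406e+02] rv [ 0.001 -0.001 -0.001] rows 3.0 t 8.25
px [248.  28.] n 201 ctr [563.8 -25. ] size [15.9  7.5] ang 88.6 z 63.6 mean [563.1 -24.9  63.5]
px [248.  59.] n 3648 ctr [541.3 -26.1] size [86.5 58.9] ang 3.8 z 52.6 mean [542.7 -25.9  52.8]
px [216. 172.] n 1334 ctr [451.6  -4.2] size [11.1 87.1] ang 89.0 z 54.1 mean [453.9  -4.5  53.9]
px [281. 172.] n 1333 ctr [454.9 -59.6] size [87.8 11.2] ang 8.4 z 54.1 mean [457.3 -58.9  53.9]
handle 470 [455.23893294  -4.59272541  53.81522922]
handle 467 [455.25156711 -59.15426996  53.82093914]
```

View pics/w3.png

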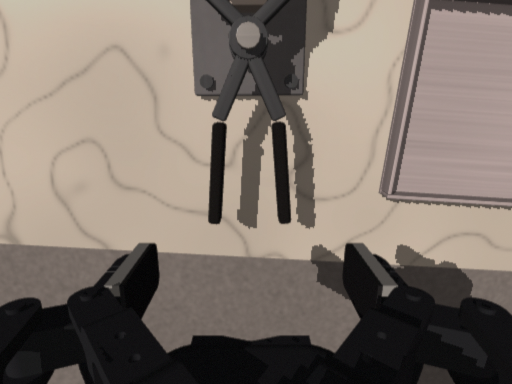

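```bash
python3 - <<'E'
from h import *
p,d=r.snapshot("top");W=cloud(d,r.camera_params("top"));cv2.imwrite("pics/t2.png",cv2.resize(p[100:290,200:450,::-1],None,fx=3,fy=3))
comps(W,57,72,(560,760,-80,60),30)
E
python3 drive.py '85 1 0 60 0 0 0;85 1 0 110 0 0 0;85 1 0 140 0 0 0;85 1 0 140 0 0 0;85 1 0 140 0 0 0'
```

```text
px [282. 173.] n 600 ctr [653.7 -20.7] size [123.5  44.1] ang 4.4 z 62.7 mean [652.8 -20.7  62.9]
time_s: 8.98
tool_pos: [442.1, -32.5, 47.2]
tool_rot: [3.141, -0.002, 0.06]
wrist_force: [0.2, -0.2, -1.0]
opening: 84.8
finger_force: 0.0
```

View pics/t2.png

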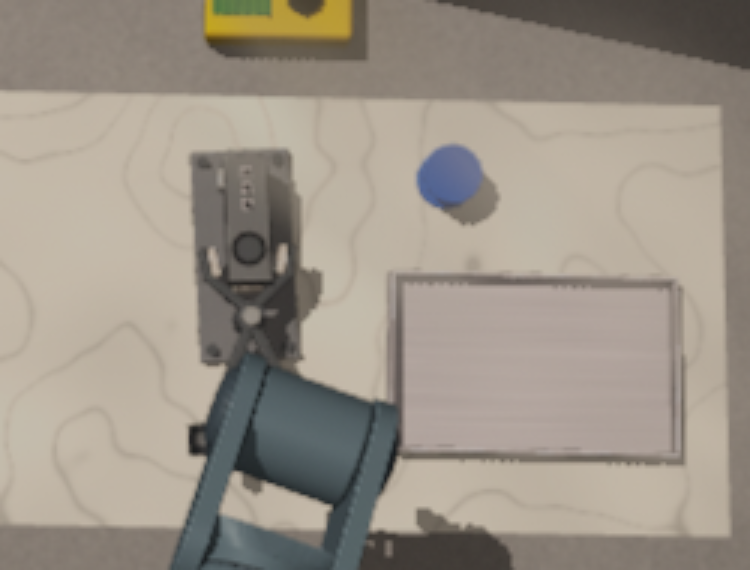

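The case lies flat on the rest between the pads (213,262) and (281,258). Now I squeeze.

```bash
python3 drive.py '60 0 0 0 0 0 0;50 0 0 0 0 0 0;40 0 0 0 0 0 0;30 0 0 0 0 0 0;25 0 0 0 0 0 0;25 0 0 0 0 0 0;25 0 0 0 0 0 0;25 0 0 0 0 0 0;25 0 0 0 0 0 0;25 0 0 0 0 0 0;25 0 0 0 0 0 0;25 0 0 0 0 0 0' 40
```

```text
time_s: 10.48
tool_pos: [440.9, -31.2, 48.4]
tool_rot: [-3.139, 0.001, 0.059]
wrist_force: [-8.0, 7.8, 17.5]
opening: 32.5
finger_force: 38.3
```

```bash
python3 drive.py '50 0 0 0 0 0 0;70 0 0 0 0 0 0;85 0 0 0 0 0 0;85 0 0 0 0 0 0;85 0 0 0 0 0 0;85 0 0 -60 0 0 0;85 0 0 -120 0 0 0;85 0 0 -145 0 0 0;85 0 0 -145 0 0 0'; python3 - <<'E'
from h import *
p,d=r.snapshot("top");W=cloud(d,r.camera_params("top"));cv2.imwrite("pics/t3.png",p[:,:,::-1])
comps(W,57,72,(560,760,-80,60),30)
comps(W,57,66,(585,760,-80,60),30)
delta(653.7,-19.5,190,0.061)
E
```

```text
time_s: 11.6
tool_pos: [442.1, -32.8, 193.5]
tool_rot: [3.139, -0.005, 0.06]
wrist_force: [0.6, -0.2, -0.9]
opening: 84.7
finger_force: 0.0
px [282. 171.] n 598 ctr [656.5 -18.1] size [123.1  47.7] ang 2.1 z 63.0 mean [656.1 -20.8  63. ]
px [282. 172.] n 514 ctr [656.5 -18.1] size [123.1  47.7] ang 2.1 z 62.4 mean [656.1 -20.6  62.3]
pos [440.9 -32.4 191.4] rot [ 3.141e+00 -1.000e-03  6.000e-02] d [ 2.132e+02 -2.000e-01  1.700e+00] rv [ 0.001 -0.001 -0.001] rows 4.0 t 11.65
```

```bash
python3 drive.py '85 130 0 0 0 0 0;85 130 0 0 0 0 0;85 130 0 0 0 0 0;85 130 0 0 0 0 0;85 130 0 0 0 0 0'; cat > look.py <<'E'
from h import *
import sys
def look(name,lo,hi,box,n=200):
    c=r.camera_params("wrist");p,d=r.snapshot("wrist");cv2.imwrite(f"pics/{name}.png",p[:,:,::-1])
    W=cloud(d,c);np.save(f"pics/{name}W.npy",W);comps(W,lo,hi,box,n);return W
E
python3 - <<'E'
from look import *
look("w4",59,70,(580,760,-80,60))
delta(655,-19.5,55,0.061)
E
```

```text
time_s: 12.28
tool_pos: [569.1, -24.3, 190.4]
tool_rot: [-3.141, 0.002, 0.06]
wrist_force: [-0.1, 0.5, -0.6]
opening: 85.0
finger_force: 0.0
px [250.  78.] n 8771 ctr [652.6 -20.3] size [116.6  41.6] ang 2.1 z 62.7 mean [656.4 -20.   62.8]
pos [569.3 -24.4 190.9] rot [-3.141e+00  1.000e-03  5.900e-02] d [ 86.    0.2 135.8] rv [-0.     0.001 -0.002] rows 3.0 t 12.325
```

View pics/w4.png

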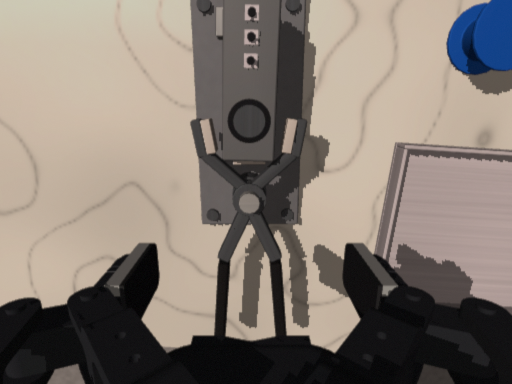

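The near catch is flush (nothing stands out at (275,140)); the far one still shows at (219,22). I regrasp, lift and turn.

```bash
python3 drive.py '85 87 1 0 0 0 0.02;85 87 1 0 0 0 0.02;85 87 1 40 0 0 0.02;85 87 1 90 0 0 0.02;85 87 1 136 0 0 0.02;85 87 1 136 0 0 0.02;42 87 1 136 0 0 0.02;40 87 1 136 0 0 0.02;40 87 1 136 0 0 0.02;40 87 1 136 0 0 0.02;40 87 1 136 0 0 0.02;40 87 1 136 0 0 0.02' 30; python3 -c "
from h import *
delta(656,-19,54,0.06)"
```

```text
time_s: 13.82
tool_pos: [659.1, -20.5, 58.1]
tool_rot: [3.141, -0.004, 0.04]
wrist_force: [-0.2, 0.9, 6.7]
opening: 41.4
finger_force: 32.5
pos [659.1 -20.5  58.1] rot [ 3.141 -0.004  0.04 ] d [-3.1 -1.6  4.1] rv [ 0.001 -0.004 -0.02 ] rows 1.0 t 13.825
```

```bash
python3 drive.py '40 0 0 -50 0 0 0;40 0 0 -100 0 0 0;40 0 0 -100 0 0 -0.188;40 0 0 -100 0 0 -0.376;40 0 0 -100 0 0 -0.564;40 0 0 -100 0 0 -0.75;40 0 0 -100 0 0 -0.94;40 0 0 -100 0 0 -1.12;40 0 0 -100 0 0 -1.3;40 0 0 -100 0 0 -1.48;40 0 0 -100 0 0 -1.6;40 0 0 -100 0 0 -1.6'; python3 -c "
from h import *
delta(653,-19.3,150,0.061+np.pi)"
```

```text
time_s: 15.32
tool_pos: [657.2, -20.2, 155.3]
tool_rot: [3.142, 0.0, 1.638]
wrist_force: [0.1, 0.3, -1.6]
opening: 40.8
finger_force: 32.0
pos [657.2 -20.2 155.3] rot [3.142 0.    1.638] d [ 1.2 -4.1  5.3] rv [-0.     0.    -1.564] rows 9.0 t 15.325
```

```bash
python3 drive.py '40 0 0 0 0 0 -0.18;40 0 0 0 0 0 -0.36;40 0 0 0 0 0 -0.54;40 0 0 0 0 0 -0.72;40 0 0 0 0 0 -0.9;40 0 0 0 0 0 -1.08;40 0 0 0 0 0 -1.26;40 0 0 0 0 0 -1.44;40 0 0 0 0 0 -1.55;40 0 0 0 0 0 -1.56'; python3 -c "
from h import *
print(r.read_state()['qpos'])
delta(653,-19.3,150,0.061+np.pi)"
```

```text
time_s: 16.58
tool_pos: [657.3, -20.2, 155.2]
tool_rot: [-3.142, 0.0, -3.086]
wrist_force: [1.4, -0.5, -2.5]
opening: 41.1
finger_force: 32.0
[-2.02813251e-01  3.56279084e-01  1.60264790e+00 -2.01061685e-05
  1.18265754e+00 -1.82946064e+00]
pos [657.3 -20.2 155.2] rot [-3.142  0.    -3.086] d [4.2 1.1 5.2] rv [-0.     0.    -0.005] rows 1.0 t 16.575
```

```bash
python3 drive.py '40 4 1 30 0 0 0;40 4 1 60 0 0 0;40 4 1 80 0 0 0;40 4 1 80 0 0 0;40 4 1 80 0 0 0'; python3 -c "
from h import *
delta(653,-19.3,59,0.061+np.pi)"
```

```text
time_s: 17.2
tool_pos: [654.2, -19.5, 76.3]
tool_rot: [-3.141, 0.002, -3.084]
wrist_force: [1.1, 0.7, -1.9]
opening: 41.8
finger_force: 32.0
pos [654.2 -19.5  76.3] rot [-3.141e+00  2.000e-03 -3.084e+00] d [ 1.2  0.3 17.3] rv [-0.     0.002 -0.003] rows 1.0 t 17.2
```

```bash
python3 drive.py '40 1 0 8 0 0 0;40 1 0 14 0 0 0;40 1 0 17 0 0 0;40 1 0 17 0 0 0;60 1 0 17 0 0 0;72 1 0 17 0 0 0;72 1 0 17 0 0 0;72 1 0 17 0 0 0;85 1 0 -40 0 0 0;85 1 0 -95 0 0 0;85 1 0 -110 0 0 0'; python3 - <<'E'
from h import *
delta(441.5,-32.6,190,0.061+np.pi)
E
```

```text
time_s: 18.58
tool_pos: [654.7, -20.0, 190.4]
tool_rot: [-3.139, 0.008, -3.083]
wrist_force: [0.1, 0.3, -0.2]
opening: 85.1
finger_force: 0.0
pos [654.7 -20.  190.4] rot [-3.139  0.008 -3.083] d [ 2.135e+02 -1.000e-01 -1.300e+00] rv [-0.002  0.008 -0.003] rows 4.0 t 18.575
```

```bash
python3 drive.py '85 213 0 0 0 0 0;85 213 0 0 0 0 0;85 213 0 0 0 0 0;85 213 0 0 0 0 0;85 213 0 0 0 0 0;85 213 0 0 0 0 0'; python3 - <<'E'
from h import *
p,d=r.snapshot("top");W=cloud(d,r.camera_params("top"));cv2.imwrite("pics/t4.png",p[:,:,::-1])
comps(W,59,72,(585,760,-80,60),30)
delta(441.5,-32.6,47,0.061+np.pi)
E
```

```text
time_s: 19.32
tool_pos: [440.5, -32.1, 185.2]
tool_rot: [-3.141, 0.001, -3.083]
wrist_force: [0.6, 0.2, 0.8]
opening: 84.9
finger_force: 0.0
px [283. 171.] n 539 ctr [657.5 -21.2] size [124.6  42. ] ang 2.7 z 62.9 mean [657.  -21.3  63.1]
pos [440.7 -32.1 185.3] rot [-3.141  0.    -3.083] d [ -0.7  -0.6 138.3] rv [-0.     0.    -0.003] rows 3.0 t 19.375
```

```bash
python3 drive.py '85 0 0 60 0 0 0;85 0 0 110 0 0 0;85 0 0 138 0 0 0;85 0 0 138 0 0 0;85 0 0 138 0 0 0'; python3 drive.py '60 0 0 0 0 0 0;50 0 0 0 0 0 0;40 0 0 0 0 0 0;30 0 0 0 0 0 0;25 0 0 0 0 0 0;25 0 0 0 0 0 0;25 0 0 0 0 0 0;25 0 0 0 0 0 0;25 0 0 0 0 0 0;25 0 0 0 0 0 0;25 0 0 0 0 0 0;25 0 0 0 0 0 0' 40;  python3 drive.py '50 0 0 0 0 0 0;70 0 0 0 0 0 0;85 0 0 0 0 0 0;85 0 0 0 0 0 0;85 0 0 0 0 0 0;85 0 0 -60 0 0 0;85 0 0 -120 0 0 0;85 0 0 -145 0 0 0;85 0 0 -145 0 0 0'; python3 - <<'E'
from h import *
p,d=r.snapshot("top");W=cloud(d,r.camera_params("top"));cv2.imwrite("pics/t5.png",p[:,:,::-1])
comps(W,59,72,(585,760,-80,60),30)
comps(W,24,45,(300,560,100,460),100)
delta(657,-19.3,190,0.061+np.pi)
E
```

```text
time_s: 20.0
tool_pos: [441.2, -32.2, 48.2]
tool_rot: [-3.141, 0.002, -3.083]
wrist_force: [0.6, -0.3, -0.3]
opening: 85.1
finger_force: 0.0
time_s: 21.5
tool_pos: [440.0, -31.3, 49.4]
tool_rot: [3.14, -0.001, -3.084]
wrist_force: [-9.3, 5.9, 18.0]
opening: 32.1
finger_force: 38.3
time_s: 22.62
tool_pos: [441.1, -32.5, 194.4]
tool_rot: [-3.139, 0.005, -3.083]
wrist_force: [0.4, -0.3, -0.3]
opening: 84.5
finger_force: 0.0
px [282. 171.] n 544 ctr [659.1 -20.8] size [123.1  41.6] ang 2.5 z 63.0 mean [658.9 -20.7  63.2]
px [147. 244.] n 646 ctr [439.3 374. ] size [125.   47.6] ang 12.8 z 34.2 mean [439.1 373.4  33.9]
pos [439.9 -32.1 192.3] rot [-3.141e+00  1.000e-03 -3.084e+00] d [-2.175e+02  2.000e-01  2.600e+00] rv [-0.001  0.001 -0.003] rows 4.0 t 22.675
```

```bash
python3 drive.py '85 -219 0 0 0 0 0;85 -219 0 0 0 0 0;85 -219 0 0 0 0 0;85 -219 0 0 0 0 0;85 -219 0 0 0 0 0.01;85 -219 0 50 0 0 0.01;85 -219 0 100 0 0 0.01;85 -219 0 133 0 0 0.01;85 -219 0 137 0 0 0.01;85 -219 0 137 0 0 0.01' 30; python3 drive.py '42 0 0 0 0 0 0;40 0 0 0 0 0 0;40 0 0 0 0 0 0;40 0 0 0 0 0 0;40 0 0 0 0 0 0;40 0 0 -50 0 0 0;40 0 0 -100 0 0 0;40 0 0 -120 0 0 0'; python3 -c "
from h import *
delta(521,-262,177,np.pi)"
```

```text
time_s: 23.92
tool_pos: [658.1, -19.3, 55.4]
tool_rot: [-3.142, -0.0, -3.094]
wrist_force: [-0.4, 0.1, 0.1]
opening: 85.1
finger_force: 0.0
time_s: 24.92
tool_pos: [659.5, -19.3, 178.1]
tool_rot: [-3.14, 0.004, -3.093]
wrist_force: [-0.0, 0.1, -2.6]
opening: 41.3
finger_force: 31.8
pos [659.5 -19.3 178.1] rot [-3.14   0.004 -3.093] d [ 150.1 -235.7    0.7] rv [-0.001  0.005  0.048] rows 5.0 t 24.925
```

```bash
python3 drive.py '40 150 -236 0 0 0 0.048;40 150 -236 0 0 0 0.048;40 150 -236 0 0 0 0.048;40 150 -236 0 0 0 0.048;40 150 -236 0 0 0 0.048;40 150 -236 0 0 0 0.048;40 150 -236 50 0 0 0.048;40 150 -236 100 0 0 0.048;40 150 -236 120 0 0 0.048;40 150 -236 120 0 0 0.048'; python3 -c "
from h import *
delta(521,-262,33,np.pi)"
```

```text
time_s: 26.18
tool_pos: [519.2, -260.8, 53.5]
tool_rot: [3.139, -0.003, -3.141]
wrist_force: [0.2, -0.5, -2.3]
opening: 41.3
finger_force: 31.8
pos [ 519.2 -260.8   53.5] rot [ 3.139e+00 -3.000e-03 -3.141e+00] d [-1.8 -1.3 20.5] rv [ 0.002 -0.003  0.001] rows 1.0 t 26.175
```

```bash
python3 drive.py '40 -1 -1 10 0 0 0;40 -1 -1 17 0 0 0;40 -1 -1 20 0 0 0;40 -1 -1 20 0 0 0;60 -1 -1 20 0 0 0;66 -1 -1 20 0 0 0;66 -1 -1 20 0 0 0;66 -1 -1 -40 0 0 0;85 -1 -1 -100 0 0 0;85 -1 -1 -160 0 0 0;85 -1 -1 -180 0 0 0'; python3 - <<'E'
from h import *
delta(490,373,225,np.pi+.17)
E
```

```text
time_s: 27.55
tool_pos: [522.5, -264.3, 240.4]
tool_rot: [-3.136, 0.007, -3.141]
wrist_force: [0.4, -0.1, -0.2]
opening: 85.3
finger_force: 0.0
pos [ 522.5 -264.3  240.4] rot [-3.136  0.007 -3.141] d [ 32.4 637.4  12. ] rv [-0.006  0.006 -0.17 ] rows 11.0 t 27.55
```

```bash
python3 drive.py '85 32 637 10 0 0 -0.17;85 32 637 10 0 0 -0.17;85 32 637 10 0 0 -0.17;85 32 637 10 0 0 -0.17;85 32 637 10 0 0 -0.17;85 32 637 10 0 0 -0.17;85 32 637 10 0 0 -0.17;85 32 637 10 0 0 -0.17;85 32 637 10 0 0 -0.17;85 32 637 10 0 0 -0.17;85 32 637 10 0 0 -0.17;85 32 637 10 0 0 -0.17'; python3 drive.py '85 0 0 0 0 0 0;85 0 0 0 0 0 0'; python3 - <<'E'
from look import *
look("w5",29,45,(330,560,280,460))
p,d=r.snapshot("top");W=cloud(d,r.camera_params("top"));cv2.imwrite("pics/t6.png",p[:,:,::-1])
comps(W,28,45,(400,640,-460,-160),100)
delta(439.5,374,26,np.pi+.17)
E
```

```text
time_s: 29.05
tool_pos: [488.2, 373.9, 223.9]
tool_rot: [-3.141, -0.002, -2.97]
wrist_force: [0.1, -0.9, -0.3]
opening: 84.9
finger_force: 0.0
time_s: 29.3
tool_pos: [489.1, 372.5, 225.1]
tool_rot: [-3.141, -0.0, -2.973]
wrist_force: [-0.5, -0.8, -0.2]
opening: 85.1
finger_force: 0.0
px [283. 138.] n 5192 ctr [453.4 398.1] size [122.7  42.3] ang 9.5 z 34.7 mean [450.  397.3  34.7]
px [364. 219.] n 612 ctr [ 521.6 -265.4] size [ 44.  122.5] ang 89.3 z 39.0 mean [ 521.7 -264.6   38.7]
pos [489.1 372.9 225.2] rot [ 3.142  0.    -2.973] d [ 48.7   9.4 199.2] rv [ 0.     0.    -0.001] rows 4.0 t 29.4
```

View pics/t6.png

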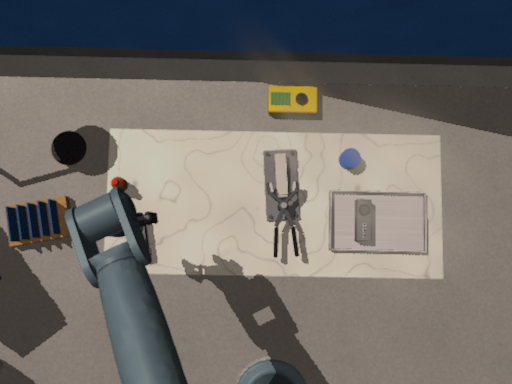

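View pics/w5.png

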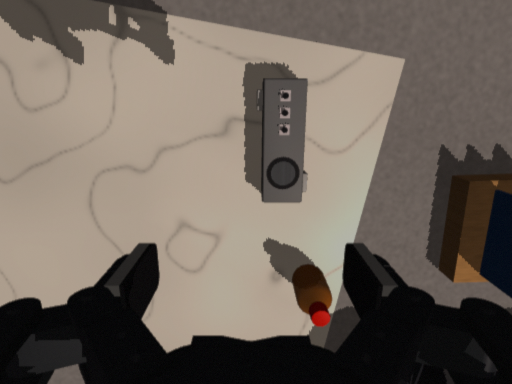

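The case has been knocked to (453, 398), seen at (283,138) in the wrist picture. The first case lies flat in the tray at (365,220) in the top picture. The bottle at (312,290) is clear of the grasp.

```bash
python3 - <<'E'
from h import *
delta(453,398,26,np.pi+.166)
E
```

```text
pos [489.1 372.9 225.2] rot [ 3.142  0.    -2.973] d [ 31.4  30.8 199.2] rv [0.    0.    0.003] rows 4.0 t 29.4
```

```bash
python3 drive.py '85 31 31 0 0 0 0;85 31 31 50 0 0 0;85 31 31 100 0 0 0;85 31 31 150 0 0 0;85 31 31 199 0 0 0;85 31 31 199 0 0 0;42 31 31 199 0 0 0;40 31 31 199 0 0 0;40 31 31 199 0 0 0;40 31 31 199 0 0 0;40 31 31 199 0 0 0;40 31 31 199 0 0 0' 30; python3 -c "
from h import *
delta(560,-19,190,0.061+np.pi)"
```

```text
time_s: 30.9
tool_pos: [454.6, 400.1, 28.9]
tool_rot: [3.14, 0.004, -2.971]
wrist_force: [0.1, -0.8, 7.6]
opening: 41.7
finger_force: 32.2
pos [454.6 400.1  28.9] rot [ 3.14   0.004 -2.971] d [ -33.5 -430.7 -161.5] rv [0.002 0.004 0.109] rows 8.0 t 30.9
```

```bash
python3 drive.py '40 0 0 -50 0 0 0;40 0 0 -100 0 0 0;40 0 0 -150 0 0 0'; python3 -c "
from h import *
delta(656.5,-19.3,150,0.061+np.pi)"
```

```text
time_s: 31.28
tool_pos: [452.4, 398.9, 177.7]
tool_rot: [-3.142, -0.0, -2.971]
wrist_force: [-0.1, 0.4, -3.5]
opening: 41.3
finger_force: 32.6
pos [452.4 398.9 177.7] rot [-3.142 -0.    -2.971] d [-130.3 -446.8   27.7] rv [-0.    -0.     0.109] rows 8.0 t 31.275
```

```bash
python3 drive.py '40 -130 -447 0 0 0 0.109;40 -130 -447 0 0 0 0.109;40 -130 -447 0 0 0 0.109;40 -130 -447 0 0 0 0.109;40 -130 -447 0 0 0 0.109;40 -130 -447 0 0 0 0.109;40 -130 -447 27 0 0 0.109;40 -130 -447 27 0 0 0.109;40 -130 -447 27 0 0 0.109;40 -130 -447 27 0 0 0.109;40 -130 -447 27 0 0 0.109;40 -130 -447 27 0 0 0.109'; python3 -c "
from h import *
delta(656.5,-19.3,75,0.061+np.pi)"
```

```text
time_s: 32.78
tool_pos: [656.7, -18.3, 149.6]
tool_rot: [-3.142, 0.001, -3.079]
wrist_force: [-0.6, 0.2, -2.8]
opening: 41.3
finger_force: 32.7
pos [656.7 -18.3 149.6] rot [-3.142e+00  1.000e-03 -3.079e+00] d [ 0.3 -1.  74.6] rv [-0.     0.001  0.002] rows 2.0 t 32.775
```

```bash
python3 drive.py '40 0 -1 30 0 0 0;40 0 -1 60 0 0 0;40 0 -1 75 0 0 0;40 0 -1 75 0 0 0;40 0 -1 75 0 0 0'; python3 -c "
from h import *
delta(656.5,-19.3,58,0.061+np.pi)"
```

```text
time_s: 33.4
tool_pos: [657.7, -20.4, 75.5]
tool_rot: [-3.141, 0.002, -3.08]
wrist_force: [0.2, -0.1, -4.1]
opening: 41.3
finger_force: 32.8
pos [657.7 -20.4  75.5] rot [-3.141e+00  2.000e-03 -3.080e+00] d [ 1.1  1.2 17.5] rv [-0.001  0.002  0.   ] rows 1.0 t 33.4
```

```bash
python3 drive.py '40 1 1 8 0 0 0;40 1 1 14 0 0 0;40 1 1 17 0 0 0;40 1 1 17 0 0 0;60 1 1 17 0 0 0;72 1 1 17 0 0 0;72 1 1 17 0 0 0;72 1 1 17 0 0 0;85 1 1 -40 0 0 0;85 1 1 -95 0 0 0;85 1 1 -110 0 0 0'; python3 drive.py '85 214 0 0 0 0 0;85 214 0 0 0 0 0;85 214 0 0 0 0 0;85 214 0 0 0 0 0;85 214 0 0 0 0 0;85 214 0 0 0 0 0'; python3 - <<'E'
from h import *
p,d=r.snapshot("top");W=cloud(d,r.camera_params("top"))
comps(W,59,72,(585,760,-80,60),30)
delta(441.5,-32.6,47,0.061+np.pi)
E
```

```text
time_s: 34.78
tool_pos: [658.1, -19.9, 189.3]
tool_rot: [-3.139, 0.008, -3.08]
wrist_force: [0.3, 1.0, 0.5]
opening: 84.8
finger_force: 0.0
time_s: 35.52
tool_pos: [443.0, -32.7, 184.3]
tool_rot: [-3.141, 0.001, -3.08]
wrist_force: [0.7, 0.2, -0.3]
opening: 85.2
finger_force: 0.0
px [282. 172.] n 549 ctr [655.  -20.4] size [124.4  42.4] ang 2.0 z 63.2 mean [655.3 -20.6  63.2]
pos [443.2 -32.6 184.3] rot [-3.142  0.    -3.08 ] d [1.700e+00 1.000e-01 1.373e+02] rv [-0.  0.  0.] rows 3.0 t 35.575
```

```bash
python3 drive.py '85 1 0 60 0 0 0;85 1 0 110 0 0 0;85 1 0 137 0 0 0;85 1 0 137 0 0 0;85 1 0 137 0 0 0'; python3 drive.py '60 0 0 0 0 0 0;50 0 0 0 0 0 0;40 0 0 0 0 0 0;30 0 0 0 0 0 0;25 0 0 0 0 0 0;25 0 0 0 0 0 0;25 0 0 0 0 0 0;25 0 0 0 0 0 0;25 0 0 0 0 0 0;25 0 0 0 0 0 0;25 0 0 0 0 0 0;25 0 0 0 0 0 0' 40;  python3 drive.py '50 0 0 0 0 0 0;70 0 0 0 0 0 0;85 0 0 0 0 0 0;85 0 0 0 0 0 0;85 0 0 0 0 0 0;85 0 0 -60 0 0 0;85 0 0 -120 0 0 0;85 0 0 -145 0 0 0;85 0 0 -145 0 0 0'; python3 - <<'E'
from h import *
p,d=r.snapshot("top");W=cloud(d,r.camera_params("top"))
comps(W,59,72,(585,760,-80,60),30)
delta(657,-20,190,0.05+np.pi)
E
```

```text
time_s: 36.2
tool_pos: [442.6, -32.9, 48.1]
tool_rot: [-3.141, 0.002, -3.08]
wrist_force: [-0.0, 0.5, -0.3]
opening: 85.3
finger_force: 0.0
time_s: 37.7
tool_pos: [441.2, -31.3, 49.2]
tool_rot: [3.138, -0.001, -3.081]
wrist_force: [-9.2, 8.6, 16.7]
opening: 32.4
finger_force: 38.2
time_s: 38.83
tool_pos: [442.6, -33.2, 194.5]
tool_rot: [-3.139, 0.005, -3.08]
wrist_force: [0.7, 0.4, 0.1]
opening: 85.3
finger_force: 0.0
px [283. 172.] n 536 ctr [656.4 -21.9] size [122.4  41.3] ang 1.1 z 62.8 mean [655.6 -21.2  63.1]
pos [441.4 -32.7 192.4] rot [-3.141e+00  1.000e-03 -3.080e+00] d [-216.    -0.4    2.7] rv [-0.001  0.001  0.011] rows 4.0 t 38.875
```

```bash
python3 drive.py '85 -216 1 0 0 0 0;85 -216 1 0 0 0 0;85 -216 1 0 0 0 0;85 -216 1 0 0 0 0;85 -216 1 0 0 0 0.02;85 -216 1 50 0 0 0.02;85 -216 1 100 0 0 0.02;85 -216 1 133 0 0 0.02;85 -216 1 137 0 0 0.02;85 -216 1 137 0 0 0.02' 30; python3 drive.py '42 0 0 0 0 0 0;40 0 0 0 0 0 0;40 0 0 0 0 0 0;40 0 0 0 0 0 0;40 0 0 0 0 0 0'; python3 drive.py '40 0 0 -50 0 0 0;40 0 0 -100 0 0 0;40 0 0 -100 0 0 0.188;40 0 0 -100 0 0 0.376;40 0 0 -100 0 0 0.564;40 0 0 -100 0 0 0.75;40 0 0 -100 0 0 0.94;40 0 0 -100 0 0 1.12;40 0 0 -100 0 0 1.3;40 0 0 -100 0 0 1.48;40 0 0 -100 0 0 1.6;40 0 0 -100 0 0 1.6'; python3 -c "
from h import *
delta(653,-19.3,150,0.061)"
```

```text
time_s: 40.12
tool_pos: [656.4, -18.5, 55.5]
tool_rot: [-3.142, -0.0, -3.101]
wrist_force: [-0.2, -0.4, 1.4]
opening: 85.1
finger_force: 0.0
time_s: 40.75
tool_pos: [657.6, -18.6, 56.6]
tool_rot: [-3.141, 0.002, -3.1]
wrist_force: [-1.4, -0.5, 5.9]
opening: 41.2
finger_force: 32.8
time_s: 42.25
tool_pos: [655.9, -18.1, 153.8]
tool_rot: [-3.139, -0.001, 1.584]
wrist_force: [0.4, -0.5, -3.6]
opening: 41.4
finger_force: 32.3
pos [655.9 -18.1 153.8] rot [-3.139e+00 -1.000e-03  1.584e+00] d [-1.1 -2.9  3.8] rv [-2.000e-03  1.000e-03  1.523e+00] rows 9.0 t 42.25
```

```bash
python3 drive.py '40 0 0 0 0 0 0.18;40 0 0 0 0 0 0.36;40 0 0 0 0 0 0.54;40 0 0 0 0 0 0.72;40 0 0 0 0 0 0.9;40 0 0 0 0 0 1.08;40 0 0 0 0 0 1.26;40 0 0 0 0 0 1.44;40 0 0 0 0 0 1.52;40 0 0 0 0 0 1.523'; python3 -c "
from h import *
delta(654.2,-19.3,75,0.061)"
```

```text
time_s: 43.5
tool_pos: [656.2, -18.2, 154.4]
tool_rot: [-3.141, 0.001, 0.062]
wrist_force: [0.2, 0.1, -3.5]
opening: 41.3
finger_force: 32.3
pos [656.2 -18.2 154.4] rot [-3.141e+00  1.000e-03  6.200e-02] d [-2.   1.  79.4] rv [-0.     0.001  0.001] rows 2.0 t 43.5
```

```bash
python3 drive.py '40 -2 1 30 0 0 0;40 -2 1 60 0 0 0;40 -2 1 79 0 0 0;40 -2 1 79 0 0 0;40 -2 1 79 0 0 0'; python3 -c "
from h import *
delta(654.5,-19.3,57.5,0.061)"
```

```text
time_s: 44.12
tool_pos: [655.7, -19.7, 77.4]
tool_rot: [3.141, -0.002, 0.061]
wrist_force: [0.2, 0.9, -3.1]
opening: 41.5
finger_force: 32.3
pos [655.7 -19.7  77.4] rot [ 3.141e+00 -2.000e-03  6.100e-02] d [-1.2 -0.4 19.9] rv [ 0.001 -0.002 -0.   ] rows 1.0 t 44.125
```

```bash
python3 drive.py '40 -1 0 8 0 0 0;40 -1 0 14 0 0 0;40 -1 0 19 0 0 0;40 -1 0 19 0 0 0;60 -1 0 19 0 0 0;72 -1 0 19 0 0 0;72 -1 0 19 0 0 0;72 -1 0 19 0 0 0;85 -1 0 -40 0 0 0;85 -1 0 -95 0 0 0;85 -1 0 -110 0 0 0'; python3 drive.py '85 -213 0 0 0 0 0;85 -213 0 0 0 0 0;85 -213 0 0 0 0 0;85 -213 0 0 0 0 0;85 -213 0 0 0 0 0;85 -213 0 0 0 0 0'; python3 - <<'E'
from h import *
p,d=r.snapshot("top");W=cloud(d,r.camera_params("top"))
comps(W,59,72,(585,760,-80,60),30)
delta(441.5,-32.6,47,0.061)
E
```

```text
time_s: 45.5
tool_pos: [656.1, -20.0, 191.5]
tool_rot: [3.139, -0.008, 0.06]
wrist_force: [0.7, -0.1, -0.2]
opening: 85.3
finger_force: 0.0
time_s: 46.25
tool_pos: [441.9, -32.4, 186.2]
tool_rot: [3.141, -0.001, 0.06]
wrist_force: [-0.1, -0.1, 0.2]
opening: 85.1
finger_force: 0.0
px [283. 172.] n 553 ctr [656.5 -21. ] size [122.9  42.2] ang 2.7 z 63.1 mean [655.8 -20.9  63.4]
pos [442.1 -32.4 186.3] rot [ 3.141 -0.     0.06 ] d [-7.000e-01  1.000e-01  1.393e+02] rv [ 0.    -0.    -0.001] rows 3.0 t 46.3
```

Squeeze, open, and look at the case from above with the wrist.

```bash
python3 drive.py '85 0 0 60 0 0 0;85 0 0 110 0 0 0;85 0 0 139 0 0 0;85 0 0 139 0 0 0;85 0 0 139 0 0 0'; python3 drive.py '60 0 0 0 0 0 0;50 0 0 0 0 0 0;40 0 0 0 0 0 0;30 0 0 0 0 0 0;25 0 0 0 0 0 0;25 0 0 0 0 0 0;25 0 0 0 0 0 0;25 0 0 0 0 0 0;25 0 0 0 0 0 0;25 0 0 0 0 0 0;25 0 0 0 0 0 0;25 0 0 0 0 0 0' 40;  python3 drive.py '50 0 0 0 0 0 0;70 0 0 0 0 0 0;85 0 0 0 0 0 0;85 0 0 0 0 0 0;85 0 0 0 0 0 0;85 0 0 -60 0 0 0;85 0 0 -120 0 0 0;85 120 0 -170 0 0 0;85 120 0 -180 0 0 0;85 120 0 -180 0 0 0;85 120 0 -180 0 0 0'; python3 - <<'E'
from look import *
look("w6",59,72,(580,760,-80,60))
delta(657,-20,55,0.061)
E
```

```text
time_s: 46.92
tool_pos: [442.6, -32.6, 48.2]
tool_rot: [3.141, -0.002, 0.06]
wrist_force: [-0.4, -0.1, 0.5]
opening: 84.8
finger_force: 0.0
time_s: 48.42
tool_pos: [441.3, -31.2, 49.3]
tool_rot: [-3.139, 0.001, 0.059]
wrist_force: [-8.8, 8.3, 17.8]
opening: 32.6
finger_force: 38.3
time_s: 49.8
tool_pos: [560.7, -25.1, 226.6]
tool_rot: [-3.141, 0.001, 0.06]
wrist_force: [0.2, 0.1, 0.2]
opening: 85.0
finger_force: 0.0
px [250.  69.] n 6840 ctr [654.6 -20.2] size [116.   41.5] ang 2.2 z 62.7 mean [658.  -19.9  62.8]
pos [559.7 -25.  225.7] rot [-3.141e+00  3.000e-03  6.000e-02] d [ 97.9   0.9 170.4] rv [-0.001  0.003 -0.001] rows 4.0 t 49.85
```

View pics/w6.png

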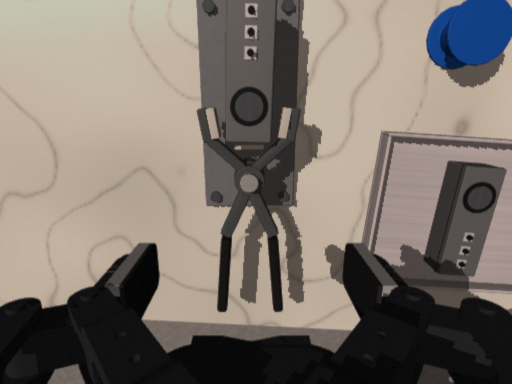

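No catch stands out on the case at (250,69) at either end, the pliers are open, and the first case in the tray (465,215) looks flush. I take the second to the tray.

```bash
python3 drive.py '85 98 1 0 0 0 0.015;85 98 1 0 0 0 0.015;85 98 1 40 0 0 0.015;85 98 1 90 0 0 0.015;85 98 1 140 0 0 0.015;85 98 1 170 0 0 0.015;85 98 1 170 0 0 0.015;42 98 1 170 0 0 0.015;40 98 1 170 0 0 0.015;40 98 1 170 0 0 0.015;40 98 1 170 0 0 0.015;40 98 1 170 0 0 0.015' 30; python3 drive.py '40 0 0 0 0 0 0;40 0 0 -50 0 0 0;40 0 0 -100 0 0 0;40 0 0 -120 0 0 0;40 0 0 -120 0 0 0'; python3 -c "
from h import *
delta(522,-370,177,0)"
```

```text
time_s: 51.35
tool_pos: [660.0, -20.3, 59.3]
tool_rot: [3.141, -0.003, 0.045]
wrist_force: [-2.0, 0.4, 6.8]
opening: 41.5
finger_force: 33.1
time_s: 51.98
tool_pos: [659.2, -20.3, 177.8]
tool_rot: [3.141, -0.002, 0.045]
wrist_force: [0.1, -0.4, -3.6]
opening: 41.2
finger_force: 32.5
pos [659.2 -20.3 177.8] rot [ 3.141e+00 -2.000e-03  4.500e-02] d [-152.7  343.2    0.7] rv [ 0.001 -0.002  0.045] rows 7.0 t 51.975
```

```bash
python3 drive.py '40 -153 343 0 0 0 0.045;40 -153 343 0 0 0 0.045;40 -153 343 0 0 0 0.045;40 -153 343 0 0 0 0.045;40 -153 343 0 0 0 0.045;40 -153 343 0 0 0 0.045;40 -153 343 0 0 0 0.045;40 -153 343 0 0 0 0.045;40 -153 343 50 0 0 0.045;40 -153 343 100 0 0 0.045;40 -153 343 120 0 0 0.045;40 -153 343 120 0 0 0.045'; python3 -c "
from h import *
delta(522,-370,36,0)"
```

```text
time_s: 53.48
tool_pos: [521.0, -367.9, 55.4]
tool_rot: [-3.139, 0.003, 0.001]
wrist_force: [-0.4, -0.5, -3.0]
opening: 41.6
finger_force: 32.7
pos [ 521.  -367.9   55.4] rot [-3.139e+00  3.000e-03  1.000e-03] d [ 1.1  2.2 19.4] rv [-0.003  0.003  0.001] rows 1.0 t 53.475
```

Release, retreat and look at the tray.

```bash
python3 drive.py '40 1 2 10 0 0 0;40 1 2 17 0 0 0;40 1 2 20 0 0 0;40 1 2 20 0 0 0;60 1 2 20 0 0 0;66 1 2 20 0 0 0;66 1 2 20 0 0 0;66 1 2 -40 0 0 0;85 1 2 -100 0 0 0;85 -20 2 -160 0 0 0;85 -80 -40 -210 0 0 0;85 -80 -40 -230 0 0 0'; python3 drive.py '85 0 0 0 0 0 0;85 0 0 0 0 0 0'; python3 - <<'E'
from look import *
look("w7",30,50,(400,640,-470,-160))
p,d=r.snapshot("top");W=cloud(d,r.camera_params("top"));cv2.imwrite("pics/t8.png",p[:,:,::-1])
for s in(1,-1):
    Z=W[...,2];m=(Z>46)&(Z<60)&(W[...,0]>430)&(W[...,0]<453)&((W[...,1]+32.6)*s>0)&(abs(W[...,1]+32)<60); print("handle",W[m].mean(0))
E
```

```text
time_s: 54.98
tool_pos: [439.9, -328.6, 288.6]
tool_rot: [3.141, -0.0, -0.0]
wrist_force: [1.1, 0.2, 1.0]
opening: 85.0
finger_force: 0.0
time_s: 55.22
tool_pos: [441.3, -329.7, 286.7]
tool_rot: [-3.141, 0.0, -0.0]
wrist_force: [-0.3, -0.4, -0.4]
opening: 85.2
finger_force: 0.0
px [193.  91.] n 4279 ctr [ 521.9 -264.6] size [ 42.4 124.1] ang 89.2 z 38.6 mean [ 524.8 -265.4   38.6]
px [287.  92.] n 4243 ctr [ 521.5 -373.1] size [ 42.5 123.7] ang 89.6 z 38.6 mean [ 524.  -372.6   38.6]
handle [440.2027244   -4.22366049  54.04878365]
handle [441.04032928 -62.32241145  53.98066712]
```

View pics/w7.png

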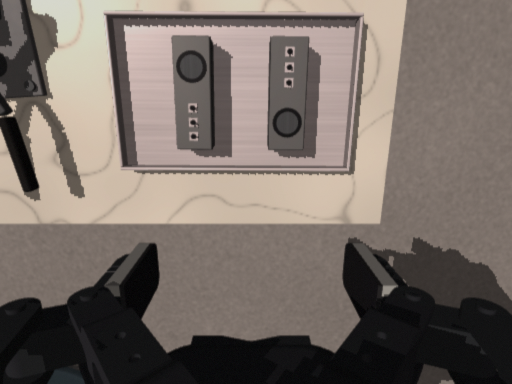

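View pics/t8.png

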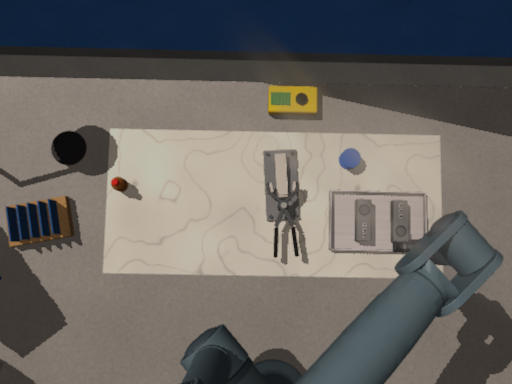

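Both cases lie flat in the tray at (193,91) and (287,92) in the wrist picture, lids up, with no catch standing out. The handles are 58 mm apart, and the reel and bottle have not moved.

```bash
python3 -c "
from station import r
print(r.close_job())"
```

```text
the job is handed in; nothing more can be done
None
```

The job is handed in (the hand-in returned no verdict): both cases present have their two catches pressed in with the pliers and lie flat, lids up, side by side in the tray; the pliers are open and the reel and bottle were not touched.

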